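# Fit the igniter block and hold the cooker's dial at the third click

## Task

Get the portable cooker ready to light: put the loose igniter block into the recess on the cooker's control panel, press it down past its spring clips until it is fully flush, and let go of it. Then press the orange tab of the spring-return dial down past the first two clicks to the third and keep it held there: finish with the fingers still pressing the tab at the third click. Leave the skillet, canister and cup where they are.

Things in the scene. Friction and masses are not known exactly. Their poses are not given: they have to be found in the camera images.
- cooker: Portable gas cooker, fixed. Origin: on the work surface under its grey control panel (x -155..130, y -55..55 mm, top at 85 mm); z up, its yaw is that of all on it. On the +y side is the steel burner tub (y 55..315 mm, 75 mm high, pan supports up to 96 mm). The dial bay is cut into the panel's -y edge at x 0..95 mm; a black marked fin stands there at x 99, y -83..-53, up to z 99 mm.
- recess (a point): Centre of the recess's mouth in the panel's top, 85 mm above the work surface (cooker frame: x -60, y 0). Recess: 67 mm along the cooker's x, 47 mm along y, 24 mm deep, 3 mm chamfer. Copper spring clips in its two short ends stop the block about 7 mm proud unless it is pressed with about 4 to 10 N; it then goes to the floor and stays. Site axes as the cooker's.
- block: Igniter battery block, loose, 0.08 to 0.17 kg: grey base 62 mm (x) by 42 mm (y) by 24 mm high, with a yellow grip rib on top, 40 mm (x) by 18 mm (y) by 30 mm high (total height 54 mm). Origin: centre of its underside; z up. It starts upright on the work surface. It fits the recess with its long side along the cooker's x, either way round.
- block_face (a point): Centre of the top face of the block's grey base, 24 mm above its underside (inside the foot of the rib). When flush it coincides with recess.
- dial (a joint): Dial angle in rad: 0 at rest, grows as the tab is pressed down. Clicks at 0.2, 0.4, 0.6; end stop 0.66. Horizontal axle along the cooker's x at (60, -10, 75) mm in its frame. A spring always drives it back to 0; it resists with 2 to 10 N at the tab, about 8 N at the third click. Two white marks and an orange one on the fin show the tab's height at clicks one, two and three.
- tab_pad (a point): Centre of the upper face of the dial's orange thumb tab: 36 mm (cooker's x) by 42 mm (radially, 55 to 97 mm from the axle) by 8 mm thick, on the cooker's -y side, beyond the panel's edge. At rest it slopes up outwards by 0.3 rad, this point 101 mm above the work surface; at the third click it slopes down by 0.3 rad, this point about 56 mm up. It turns with the dial.
- skillet: Black steel skillet, 210 mm across, 42 mm high, handle reaching 240 mm from its centre at up to 60 mm height; stands on a red silicone trivet. Origin: centre of its underside. Leave alone.
- canister: Green hard plastic canister with white lid, 90 mm across, 130 mm high. Origin: centre of its underside. Leave alone.
- cup: White porcelain cup with handle, 76 mm across, 65 mm high. Origin: centre of its underside. Leave alone.

How it is judged:
On the way, in this order (a step that is already met when the one before it is completed fails the run):
1. the block is flush in the recess and let go, the dial not yet pressed (z of block_face in the frame of recess between -0.004 and 0.0025 m and horizontal distance between block_face and recess below 0.004 m and angle between the x axis of block and the x axis of cooker, either way round below 0.08 rad and angle between block's own z axis and vertical below 0.06 rad and contact force between the fingers and block below 0.1 N and value of joint dial below 0.1 rad), for 0.2 s.
2. the dial is held at the third click by the fingers (value of joint dial above 0.54 rad and contact force between the fingers and dial above 2 N), for 1 s.
At the end, for the whole second after the job is handed in: The fingers press the dial's tab with more than 2 N and hold the dial beyond 0.54 rad (third click), while the untouched block sits in the recess, its top face no more than 2.5 mm above the panel, centred within 4 mm, square within 0.08 rad and level within 0.06 rad; nothing else holds the tab down (all of step 2 and contact force between each of dial, the arm, the fingers and block below 0.1 N and contact force between dial and cup below 0.1 N and contact force between dial and canister below 0.1 N and z of block_face in the frame of recess between -0.004 and 0.0025 m and horizontal distance between block_face and recess below 0.004 m and angle between the x axis of block and the x axis of cooker, either way round below 0.08 rad and angle between block's own z axis and vertical below 0.06 rad); the arm keeps its last pose, push and grip.
It fails at once if the skillet, canister or cup was moved by more than 30 mm or tipped (distance of any of skillet, canister, cup from where it was at the start of the episode above 0.03 m or angle between any of skillet, canister, cup's own z axis and vertical above 0.5 rad).
It also fails if it takes over 67 s, if anything falls off the work surface, if the arm or the gripper's body presses on something with over 40 N, if the wrist force passes 120 N, or if a joint passes its speed limit or range.

## Robot

A 7-joint arm with a two-finger parallel gripper is mounted at the origin on the work surface. World frame = base frame: x ahead of the robot, y to its left, z up, the work surface at z = 0. Lengths are in m, angles in rad, forces in N, time in s.
With the tool pointing down it reaches from about 0.4 to 0.9 m from the base axis. Payload 5.5 kg.
Tool frame: the origin (TCP) lies midway between the tips of the shut fingers; the grasp point (between the pads) lies behind it (grip_depth is the z of the grasp point in the tool frame, in m); z points along the fingers, y is the line along which they close (so a half turn about z gives the same grasp; the last joint's range is limited). The gripper opens to 85 mm and grips with 20 to 120 N. Pads are 22 mm wide; open, the fingers measure 114 mm over their backs; the gripper's body (76 mm by 85 mm) begins 54 mm behind the grasp point. The pads swing forward as they close: fully open they stand 13 mm farther back than shut.
Start: joints at [1.513, 0.501, -0.427, 1.55, 0.221, 1.138, -0.21], TCP at [0.205, -0.617, 0.231] pointing down, gripper open.
Joint ranges: [-2.88, 2.88], [-0.31, 2.03], [-1.54, 1.56], [0.2, 2.42], [-1.41, 4.55], [0.19, 2.02], [-2.57, 2.57]. Speed limits (rad/s): [2.57, 2.57, 3.14, 3.14, 3.14, 3.14, 3.14].

## Interface

Orientations are given as a rotation vector (axis times angle).
In Python, from workcell import sense, grab_frame, get_calibration, sign_off, grip_depth gives the robot as it stands. The module is installed in compiled form; this text tells all that it offers.
- The arm moves only by the shell command python3 -m jog 'ROWS' [FORCE]. ROWS is JSON, a list that holds one entry, the list of rows, each a list of 5 numbers: the shift along the tool's x, y, z in mm, then the turn about the tool's z in degrees, then the finger opening in mm, from 0 to 85.4. A call has 1 to 5 rows; each row shifts and turns the commanded pose from where the row before left it, along the tool's axes as they then stand; what a row does not reach is not made up. A row lasts 1/8 s, in which the tool goes at most 62.5 mm and 10.7 degrees, less where a joint would pass 70% of its speed; a pose out of reach is approached as far as the arm can. A call is refused whole if a number of a shift passes 62.5 or a number of a turn 10.7, either way. A call with a gripper value outside its range is refused whole. The fingers move at their own pace and stop on an object; FORCE is the grip in N (left out, the last holds). Time passes only in rows, so rows that do not move let the fingers close. It gives the time, the measured TCP pose, the force, the opening and the grip force at its end, in the units of the state.
- sense(): the state, without advancing time (a new reading comes with each control period).
- grab_frame(name): name is "scene" or "side" or "wrist"; returns the picture (400x640x3 uint8, blue, green, red); there is no depth.
- get_calibration(name): a dict with "vfov" (degrees; the focal length in pixels is half the picture's height over the tangent of half this angle, whatever the lens; pixels are square), "cx", "cy" (the principal point, pixels), "world_to_cam" (4x4, takes a point from world to camera coordinates); the wrist camera has in their place "hand_eye" (4x4, takes a point from camera to tool coordinates, whose origin is the TCP and whose axes are the flange's). Camera axes: x right, y down, z forward; pixel columns grow to the right and rows downward; lengths in m; the calibration is good to about 2 mm. A picture is of the moment at which its call begins: read the wrist's pose just before it. get_calibration takes no time and is no camera call.
- sign_off(): hands the job in; it is judged then, once.
The state is a dict: "time": time; "joint_positions": joint angles; "dq": joint speeds; "effort": joint torques, N m; "tool_pos": TCP position; "orientation": TCP orientation; "ft_force": force on the tool from outside, world axes, zero at the start; "ft_torque": the same for the moment, N m; "gripper_width": opening from 0.0 (shut) to 1.0 (fully open); "grip_force": force on a finger pad.
Only numpy, scipy, OpenCV 4.12 (cv2) and the standard library are available. Lean on these libraries where they do the work, as an engineer would, in place of code of your own. Each camera call takes 0.05 s, during which the arm holds its last target. There are 200 camera calls.

## Working session

There is one attempt and no reset: what is moved stays moved. The work goes in short steps, Python scripts to look and compute and a shell command to move; the robot and the scene stay as the last step left them, time stands still between calls to the robot, and variables do not carry over. Pictures are saved under pics/ and viewed, at most 10 in all, crops included, and the job is handed in when it is done.

```bash
mkdir -p pics
cat > h.py <<'E'
import numpy as np, cv2
from workcell import *
from scipy.spatial.transform import Rotation as R
def K(c):
    return 200/np.tan(np.radians(c["vfov"])/2)
def ray(name,u,v,st=None):
    c=get_calibration(name);f=K(c)
    d=np.array([(u-c["cx"])/f,(v-c["cy"])/f,1])
    if name=="wrist":
        H=np.array(c["hand_eye"]);Rt=R.from_rotvec(st["orientation"]).as_matrix()
        return Rt@H[:3,3]+np.array(st["tool_pos"]),Rt@H[:3,:3]@d
    W=np.linalg.inv(np.array(c["world_to_cam"]));return W[:3,3],W[:3,:3]@d
def onz(name,u,v,z,st=None):
    o,d=ray(name,u,v,st);return o+d*(z-o[2])/d[2]
def proj(name,p,st=None):
    c=get_calibration(name);f=K(c)
    if name=="wrist":
        T=np.eye(4);T[:3,:3]=R.from_rotvec(st["orientation"]).as_matrix();T[:3,3]=st["tool_pos"]
        M=np.linalg.inv(T@np.array(c["hand_eye"]))
    else: M=np.array(c["world_to_cam"])
    q=M[:3,:3]@p+M[:3,3];return c["cx"]+f*q[0]/q[2],c["cy"]+f*q[1]/q[2]
E
python3 - <<'E'
from h import *
print(sense(),grip_depth)
print(R.from_rotvec(sense()["orientation"]).as_matrix().round(3))
for n in("scene","side"):
    cv2.imwrite(f"pics/{n}0.png",grab_frame(n)); print(get_calibration(n))
print(get_calibration("wrist"))
E
```

```text
{'time': 0.0, 'joint_positions': array([ 1.51318507,  0.50186604, -0.4267651 ,  1.55147473,  0.22080239,
        1.13831238, -0.21029123]), 'dq': array([-0.00017168,  0.0007399 , -0.00073267, -0.00165632,  0.00037196,
        0.00023637, -0.00023026]), 'effort': array([-1.03342427e-03, -5.69510686e+01, -5.81646770e+00, -2.80940437e+01,
        1.07061848e-02,  1.18464860e-02,  3.46143381e-06]), 'tool_pos': array([ 0.20468534, -0.61617853,  0.23023536]), 'orientation': array([-3.09929030e+00, -5.01525980e-01,  4.23065994e-04]), 'ft_force': array([ 0.7471592 , -0.4952773 , -0.80605101]), 'ft_torque': array([ 0.02777729, -0.04478277,  0.03058484]), 'grip_force': 0.0, 'gripper_width': 1.0021626912030093} -0.0187
[[ 0.949  0.315 -0.001]
 [ 0.315 -0.949  0.002]
 [ 0.    -0.002 -1.   ]]
{'vfov': 53.97279820465619, 'cx': 320.36325529111906, 'cy': 203.13400175712897, 'world_to_cam': array([[ 0.62742856,  0.77853967,  0.01447002, -0.48032934],
       [ 0.47035682, -0.36412214, -0.80385292, -0.17690317],
       [-0.62056254,  0.51116635, -0.59465208,  1.89523308],
       [ 0.        ,  0.      
[... 201 characters left out ...]
8312e-01],
       [-6.97705604e-02, -7.85424197e-01, -6.15012926e-01,
         1.87170149e-01],
       [ 5.39417333e-02,  6.12642906e-01, -7.88516936e-01,
         1.70254714e+00],
       [ 0.00000000e+00,  0.00000000e+00,  0.00000000e+00,
         1.00000000e+00]])}
{'vfov': 62.4597255933717, 'cx': 325.50048329234454, 'cy': 198.38598634240319, 'hand_eye': array([[-7.51012755e-06, -9.54913232e-01, -2.96885028e-01,
         7.56360476e-02],
       [ 9.99999946e-01,  8.99211588e-05, -3.14522534e-04,
         7.05524718e-04],
       [ 3.27037976e-04, -2.96885015e-01,  9.54913180e-01,
        -1.42907631e-01],
       [ 0.00000000e+00,  0.00000000e+00,  0.00000000e+00,
         1.00000000e+00]])}
```

View pics/scene0.png

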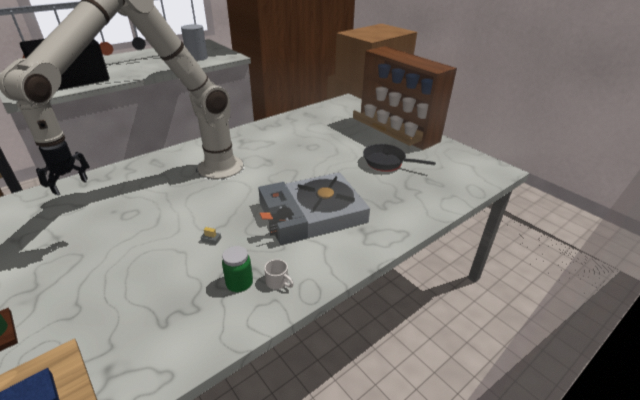

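View pics/side0.png

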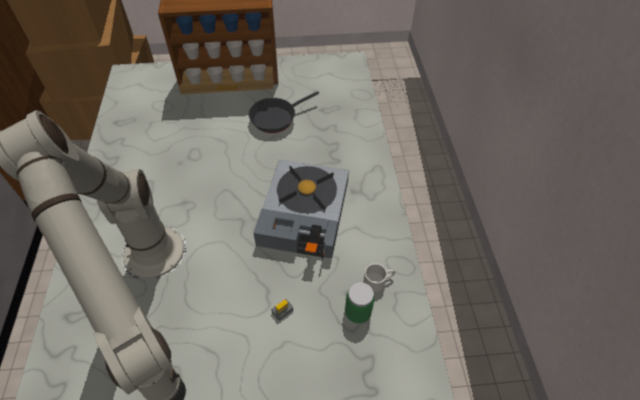

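The scene picture shows the block at (210,235), the orange tab at (266,215) and the recess at about (277,195). In the side picture the block is at (282,308), the tab at (311,247) and the recess at (284,225). The canister and cup are at (359,303) and (376,274).

Run:
```python
from h import *
for n in("scene","side"):
    im=cv2.imread(f"pics/{n}0.png");h=cv2.cvtColor(im,cv2.COLOR_BGR2HSV)
    for nm,lo,hi,z in(("yel",(20,150,120),(32,255,255),.046),("org",(3,170,140),(14,255,255),.098),("green",(50,120,30),(75,255,255),.06)):
        m=cv2.inRange(h,lo,hi);k,l,s,c=cv2.connectedComponentsWithStats(m)
        for i in range(1,k):
            if s[i,4]>20: print(n,nm,s[i],c[i].round(1),onz(n,*c[i],z).round(3))
print("recess",onz("side",284,225,.085),onz("scene",277,195,.085))
print("panel corners side",[onz("side",*p,.085).round(3) for p in((264,212),(257,240),(341,222),(330,250))])
print("cup",onz("side",376,274,.065),"can",onz("side",361,293,.13),onz("scene",235,257,.13))
```

```text
scene green [223 258  29  34 646] [238.  276.4] [ 0.733 -0.31   0.06 ]
scene green [  0 319   6  15  46] [  1.8 325.3] [ 0.491 -0.913  0.06 ]
side yel [276 300  12  10  61] [281.4 304.3] [ 0.456 -0.271  0.046]
side org [306 243  11   9  79] [310.9 246.9] [ 0.567 -0.093  0.098]
side green [350 302  23  11  63] [361.2 308. ] [ 0.711 -0.313  0.06 ]
recess [0.47985014 0.01557182 0.085     ] [0.46624586 0.01777187 0.085     ]
panel corners side [array([0.41 , 0.08 , 0.085]), array([ 0.383, -0.04 ,  0.085]), array([0.684, 0.011, 0.085]), array([ 0.632, -0.103,  0.085])]
cup [ 0.77754643 -0.19789745  0.065     ] can [ 0.70717187 -0.29481363  0.13      ] [ 0.7179548  -0.30383234  0.13      ]
```

```bash
python3 - <<'E'
import cv2,numpy as np
a=cv2.resize(cv2.imread("pics/side0.png")[150:340,220:420],None,fx=4,fy=3,interpolation=cv2.INTER_CUBIC)
cv2.imwrite("pics/sidecrop.png",cv2.resize(a,(800,570)))
E
python3 -m jog '[[[45,-32,0,0,85],[45,-32,0,0,85],[45,-32,0,0,85],[45,-32,0,0,85],[45,-32,0,0,85]]]' 40; python3 -m jog '[[[45,-32,0,0,85],[45,-32,0,0,85],[30,-22,0,0,85],[0,0,0,0,85],[0,0,0,0,85]]]'
python3 - <<'E'
from h import *
s=sense();np.save("s1.npy",s,allow_pickle=True);im=grab_frame("wrist");cv2.imwrite("pics/w1.png",im)
h=cv2.cvtColor(im,cv2.COLOR_BGR2HSV)
m=cv2.inRange(h,(20,120,80),(35,255,255))
for c in cv2.findContours(m,0,2)[0]:
    if cv2.contourArea(c)>200: print(cv2.contourArea(c),cv2.minAreaRect(c))
E
```

```text
time: 0.72
tool_pos: [0.3687, -0.3924, 0.2311]
orientation: [-3.101, -0.502, 0.0]
ft_force: [0.1, -0.2, -0.5]
gripper_width: 0.995
grip_force: 0.0
time: 1.35
tool_pos: [0.4542, -0.2751, 0.231]
orientation: [-3.101, -0.501, 0.002]
ft_force: [-0.5, -1.3, -0.4]
gripper_width: 0.992
grip_force: 0.0
708.5 ((323.28900146484375, 171.9633026123047), (42.81483840942383, 18.198701858520508), 73.3007583618164)
```

View pics/w1.png

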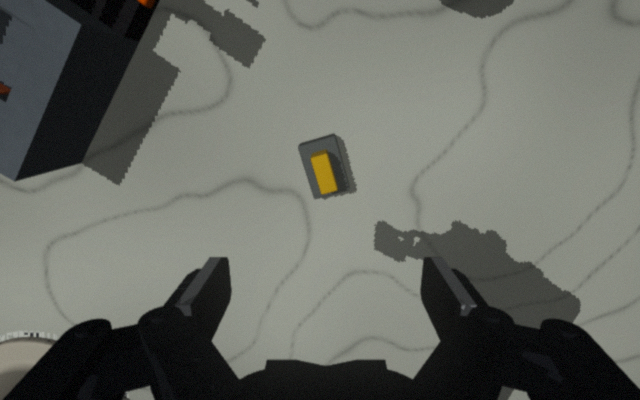

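The wrist picture shows the block upright, with the yellow rib top at (323,172) and its long axis at 73° in the image. The cooker is at the upper left.

```bash
cat >> h.py <<'E'
def rib(im,s,z):
    m=cv2.inRange(cv2.cvtColor(im,cv2.COLOR_BGR2HSV),(20,120,80),(35,255,255))
    c=max(cv2.findContours(m,0,2)[0],key=cv2.contourArea)
    p=cv2.boxPoints(cv2.minAreaRect(c)); P=np.array([onz("wrist",u,v,z,s) for u,v in p])
    e=[P[1]-P[0],P[2]-P[1]];L=max(e,key=np.linalg.norm)
    return P.mean(0),np.arctan2(L[1],L[0]),[np.linalg.norm(x) for x in e]
def tdelta(s,p):
    return R.from_rotvec(s["orientation"]).as_matrix().T@(np.array(p)-np.array(s["tool_pos"]))*1000
E
python3 - <<'E'
from h import *
s=np.load("s1.npy",allow_pickle=True).item();im=cv2.imread("pics/w1.png")
c,a,e=rib(im,s,.054);print(c,np.degrees(a),e,tdelta(s,c))
Rt=R.from_rotvec(s["orientation"]).as_matrix();print("tool x yaw",np.degrees(np.arctan2(Rt[1,0],Rt[0,0])))
# panel visible corner and tub points
print(onz("wrist",17,180,.085,s),onz("wrist",80,27,.085,s))
E
```

```text
[ 0.45659943 -0.2727043   0.054     ] -144.92771097778083 [np.float64(0.017739409320880924), np.float64(0.043162086682140235)] [  3.20676293  -1.49650938 176.96105249]
tool x yaw 18.366562066329482
[ 0.3695701  -0.01065367  0.085     ] [ 0.51421382 -0.0515797   0.085     ]
```

```bash
python3 -m jog '[[[23,-54,-4,0,85],[23,-54,-4,0,85],[23,-54,-4,0,85],[23,-54,-4,0,85],[23,-54,-4,0,85]]]' ; python3 -m jog '[[[0,0,0,10,85],[0,0,0,10,85],[0,0,0,10,85],[0,0,0,0,85],[0,0,0,0,85]]]'
python3 - <<'E'
from h import *
s=sense();np.save("s2.npy",s,allow_pickle=True);im=grab_frame("wrist");cv2.imwrite("pics/w2.png",im)
E
```

```text
time: 2.02
tool_pos: [0.4788, 0.0176, 0.2515]
orientation: [3.101, 0.496, 0.001]
ft_force: [0.5, -0.6, 0.3]
gripper_width: 0.997
grip_force: 0.0
time: 2.65
tool_pos: [0.4788, 0.017, 0.2513]
orientation: [3.126, -0.315, -0.0]
ft_force: [0.1, -0.2, -0.2]
gripper_width: 0.994
grip_force: 0.0
```

View pics/w2.png

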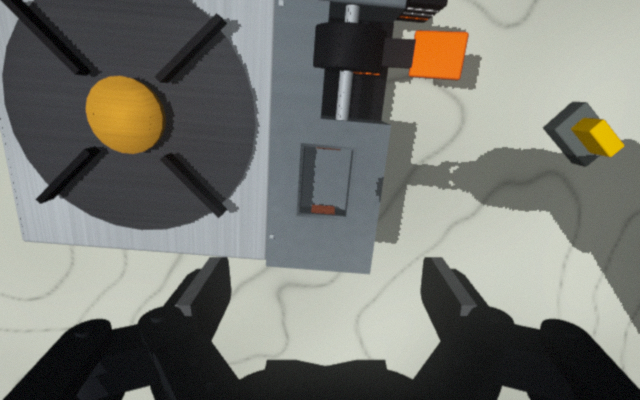

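The wrist picture shows the recess mouth at about (299..352, 145..215). The panel's -x corners are at (370,273) and (266,265), its -y edge runs up to (388,124), and the orange tab is at (440,54). I'll fit the edges by line.

```bash
cat > edges.py <<'E'
from h import *
s=np.load("s2.npy",allow_pickle=True).item();im=cv2.imread("pics/w2.png")
g=cv2.GaussianBlur(cv2.cvtColor(im,cv2.COLOR_BGR2GRAY).astype(float),(0,0),1)
def scan(pts,ax,w=7):
    out=[]
    for u,v in pts:
        u,v=int(u),int(v)
        L=g[v,u-w:u+w+1] if ax==0 else g[v-w:v+w+1,u]
        d=abs(np.gradient(L));d[0]=d[-1]=0;k=1+d[1:-1].argmax();a,b,c=d[k-1],d[k],d[k+1]
        k=k+(.5*(a-c)/(a-2*b+c) if a-2*b+c else 0)-w
        out.append((u+k,v) if ax==0 else (u,v+k))
    out=np.float32(out)
    for _ in range(2):
        l=cv2.fitLine(out,cv2.DIST_HUBER,0,.01,.01).ravel();r=(out-l[2:])@np.array([-l[1],l[0]]);out=out[abs(r)<max(1,2*r.std())]
    return l,r.std()
def seg(a,b,n=25):return np.linspace(a,b,n)
def X(l,m):
    t=np.linalg.solve(np.c_[l[:2],-m[:2]],m[2:]-l[2:]);return l[2:]+t[0]*l[:2]
E={"-y":(seg((387,135),(373,255)),0),"-x":(seg((275,266),(360,272)),1),"tub":(seg((272,130),(267,255)),0),
"rr":(seg((351,155),(347,205)),0),"rl":(seg((302,155),(299,205)),0),"rt":(seg((312,145),(345,147)),1),"rb":(seg((305,215),(340,215)),1)}
F={}
for k,(p,a) in E.items(): F[k],r=scan(p,a);print(k,F[k].round(2),r.round(2))
P=lambda a,b:onz("wrist",*X(F[a],F[b]),.085,s)
A=P("-y","-x");rc=[P("rr","rt"),P("rl","rt"),P("rl","rb"),P("rr","rb")]
print("corner(-155,-55)",A,"corner(-155,55)",P("tub","-x"))
for q in rc:print(q.round(4))
print("rec",np.mean(rc,0))
for k in F:
    l=F[k];d=onz("wrist",*(l[2:]+50*l[:2]),.085,s)-onz("wrist",*l[2:],.085,s);print(k,np.degrees(np.arctan2(d[1],d[0])).round(2))
E
python3 edges.py
```

```text
-y [ 1.4000e-01 -9.9000e-01  3.7901e+02  2.0750e+02] 0.74
-x [1.0000e+00 8.0000e-02 3.1704e+02 2.6982e+02] 0.04
tub [ 4.0000e-02 -1.0000e+00  2.6657e+02  1.9720e+02] 0.08
rr [ 1.1000e-01 -9.9000e-01  3.4744e+02  1.7760e+02] 0.05
rl [ 5.0000e-02 -1.0000e+00  2.9848e+02  1.7870e+02] 0.09
rt [9.6000e-01 2.6000e-01 3.2572e+02 1.4768e+02] 1.71
rb [1.0000e+00 5.0000e-02 3.2340e+02 2.1478e+02] 0.19
corner(-155,-55) [ 0.36781932 -0.00849062  0.085     ] corner(-155,55) [0.39923648 0.09820409 0.085     ]
[ 0.4969 -0.0109  0.085 ]
[0.5186 0.0322 0.085 ]
[0.4493 0.0516 0.085 ]
[0.4375 0.0068 0.085 ]
rec [0.47559998 0.019899   0.085     ]
-y -16.5
-x -106.41
tub -16.47
rr -16.6
rl -15.64
rt -116.77
rb -104.74
```

```bash
python3 -m jog '[[[7,58,0,0,85],[7,58,0,0,85],[7,58,0,0,85],[7,58,0,0,85],[7,58,0,0,85]]]' ; python3 -m jog '[[[0,0,18,-9.3,85],[0,0,18,-9.3,85],[0,0,18,-9.3,85],[0,0,18,-9.3,85],[0,0,18,-9.3,85]]]';python3 -m jog '[[[0,0,0,0,85],[0,0,0,0,85]]]'
python3 - <<'E'
from h import *
s=sense();im=grab_frame("wrist");cv2.imwrite("pics/w3.png",im)
c,a,e=rib(im,s,.054);Rt=R.from_rotvec(s["orientation"]).as_matrix();print(c,np.degrees(a),e,tdelta(s,c),"tool yaw",np.degrees(np.arctan2(Rt[1,0],Rt[0,0])))
E
```

```text
time: 3.32
tool_pos: [0.4542, -0.2754, 0.2515]
orientation: [3.125, -0.316, 0.001]
ft_force: [0.8, -0.0, 0.2]
gripper_width: 0.994
grip_force: 0.0
time: 3.95
tool_pos: [0.4545, -0.2735, 0.1607]
orientation: [-2.994, -0.952, -0.0]
ft_force: [-0.4, -0.8, -0.1]
gripper_width: 0.996
grip_force: 0.0
time: 4.2
tool_pos: [0.455, -0.2735, 0.1618]
orientation: [2.998, 0.937, 0.001]
ft_force: [0.2, 0.4, -0.4]
gripper_width: 0.993
grip_force: 0.0
[ 0.45731272 -0.27215503  0.054     ] -144.73713282260488 [np.float64(0.016979889922232715), np.float64(0.04363772728347535)] [  2.67446354   0.14694237 107.84363395] tool yaw 34.72284979396922
```

```bash
python3 -m jog '[[[1,0,50,0,50],[0,0,50,0,50],[0,0,30,0,50],[0,0,1.5,0,40],[0,0,0,0,30]]]' ; python3 -m jog '[[[0,0,0,0,0],[0,0,0,0,0],[0,0,0,0,0],[0,0,0,0,0],[0,0,0,0,0]]]' 60
```

```text
time: 4.88
tool_pos: [0.4567, -0.2731, 0.0312]
orientation: [2.996, 0.941, 0.002]
ft_force: [0.6, 0.2, -1.0]
gripper_width: 0.352
grip_force: 0.0
time: 5.5
tool_pos: [0.457, -0.2733, 0.0317]
orientation: [2.995, 0.941, 0.003]
ft_force: [-1.8, 1.3, 7.9]
gripper_width: 0.196
grip_force: 59.9
```

```bash
python3 -m jog '[[[0,0,-30,0,0],[0,0,-50,0,0],[0,0,-50,0,0],[0,0,-40,0,0],[0,0,0,0,0]]]' ; python3 -m jog '[[[36,-46,0,0,0],[36,-46,0,0,0],[36,-46,0,0,0],[36,-46,0,0,0],[36,-46,0,0,0]]]';python3 -m jog '[[[0,0,0,10.2,0],[0,0,0,10.2,0],[0,0,0,10.2,0],[0,0,0,10.2,0],[0,0,0,10.2,0]]]';python3 -m jog '[[[0,0,0,0,0],[0,0,0,0,0]]]'
python3 - <<'E'
from h import *
s=sense();np.save("s4.npy",s,allow_pickle=True);im=grab_frame("wrist");cv2.imwrite("pics/w4.png",im)
Rt=R.from_rotvec(s["orientation"]).as_matrix();print(tdelta(s,[.4747,.0183,.115]),"tool yaw",np.degrees(np.arctan2(Rt[1,0],Rt[0,0])))
cv2.imwrite("pics/side4.png",cv2.resize(grab_frame("side")[140:290,200:400],(800,600),interpolation=cv2.INTER_CUBIC))
E
```

```text
time: 6.12
tool_pos: [0.4577, -0.2739, 0.2039]
orientation: [2.991, 0.939, 0.007]
ft_force: [0.0, 0.2, -2.4]
gripper_width: 0.194
grip_force: 59.1
time: 6.75
tool_pos: [0.4707, 0.0203, 0.1992]
orientation: [2.997, 0.941, -0.001]
ft_force: [2.2, -0.1, -1.2]
gripper_width: 0.197
grip_force: 59.0
time: 7.38
tool_pos: [0.4707, 0.0188, 0.1989]
orientation: [3.109, -0.45, -0.002]
ft_force: [0.2, 0.1, -1.4]
gripper_width: 0.196
grip_force: 59.2
time: 7.62
tool_pos: [0.4712, 0.019, 0.1994]
orientation: [3.111, -0.435, -0.001]
ft_force: [-0.4, -0.4, -2.3]
gripper_width: 0.196
grip_force: 59.2
[ 3.59970492 -0.3435693  84.41757924] tool yaw -15.915436167860719
```

View pics/w4.png

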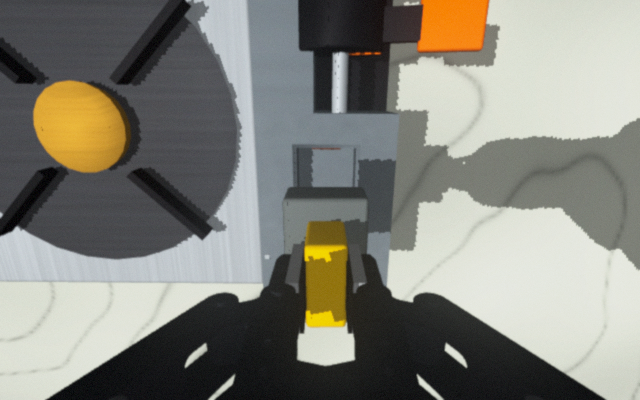

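The block hangs straight in the grip. Its top front edge is at row ~199 (cols 285..366), with the recess behind it at (293..357, 146). I'll check its offset in the tool frame next.

Run:
```python
from h import *
s=np.load("s4.npy",allow_pickle=True).item();im=cv2.imread("pics/w4.png")
g=cv2.GaussianBlur(cv2.cvtColor(im,cv2.COLOR_BGR2GRAY).astype(float),(0,0),1)
def tool(u,v,z):
    o,d=ray("wrist",u,v,{"tool_pos":[0,0,0],"orientation":[0,0,0]});return (o+d*(z-o[2])/d[2])*1000
for u in(292,300,325,350,358):
    d=np.gradient(g[180:215,u]);print(u,"row",180+d.argmax(),tool(u,180+d.argmax(),.0075).round(1), "lower edge",[180+d.argmin()],tool(u,180+d.argmin(),.0315).round(1))
for v in(207,215,235): 
    d=abs(np.gradient(g[v]));a=275+d[275:300].argmax();b=355+d[355:380].argmax();print(v,a,b,tool(a,v,.0075).round(1),tool(b,v,.0075).round(1))
for u in(305,320,335,345):
    d=np.gradient(g[138:160,u]);print(u,138+abs(d).argmax(),onz("wrist",u,138+abs(d).argmax(),.085,s).round(4),d.round(0).tolist())
for v in(155,165,175):
    d=abs(np.gradient(g[v]));a=285+d[285:310].argmax();b=345+d[345:365].argmax();print(v,a,b,onz("wrist",a,v,.085,s).round(4),onz("wrist",b,v,.085,s).round(4))
```

```text
292 row 199 [ 29.  -15.3   7.5] lower edge [np.int64(187)] [ 28.3 -17.7  31.5]
300 row 199 [ 29.  -11.5   7.5] lower edge [np.int64(186)] [ 28.9 -13.3  31.5]
325 row 198 [29.5  0.4  7.5] lower edge [np.int64(187)] [28.3  0.4 31.5]
350 row 198 [29.5 12.4  7.5] lower edge [np.int64(187)] [28.3 14.1 31.5]
358 row 198 [29.5 16.2  7.5] lower edge [np.int64(187)] [28.3 18.5 31.5]
207 281 366 [ 24.9 -20.8   7.5] [24.9 20.2  7.5]
215 282 366 [ 20.8 -20.4   7.5] [20.8 20.3  7.5]
235 283 367 [ 10.3 -20.4   7.5] [10.3 21.2  7.5]
305 144 [0.5141 0.0226 0.085 ] [0.0, 0.0, -0.0, -2.0, -5.0, -9.0, -11.0, -9.0, -7.0, -7.0, -6.0, -3.0, -2.0, -1.0, -0.0, 0.0, 0.0, 0.0, 0.0, 0.0, 0.0, 1.0]
320 150 [0.5064 0.0127 0.085 ] [-1.0, -1.0, -1.0, -1.0, -3.0, -6.0, -8.0, -8.0, -6.0, -3.0, 4.0, 11.0, 12.0, 7.0, 2.0, 0.0, -0.0, -0.0, -0.0, 0.0, -0.0, -0.0]
335 150 [0.5032 0.0015 0.085 ] [-0.0, -0.0, -1.0, -0.0, -2.0, -4.0, -5.0, -5.0, -6.0, -5.0, 1.0, 9.0, 10.0, 5.0, 1.0, 0.0, 0.0, 0.0, -0.0, 0.0, 0.0, 0.0]
345 144 [ 0.5055 -0.0073  0.085 ] [-0.0, -0.0, -0.0, -1.0, -2.0, -3.0, -4.0, -2.0, 1.0, 2.0, 2.0, 1.0, 1.0, 1.0, 0.0, -0.0, -0.0, -0.0, -1.0, -1.0, -1.0, -0.0]
155 292 353 [0.5086 0.035  0.085 ] [ 0.4955 -0.0111  0.085 ]
165 292 359 [0.501  0.0374 0.085 ] [ 0.4865 -0.0137  0.085 ]
175 293 358 [0.4931 0.0391 0.085 ] [ 0.4788 -0.0109  0.085 ]
```

View pics/side4.png

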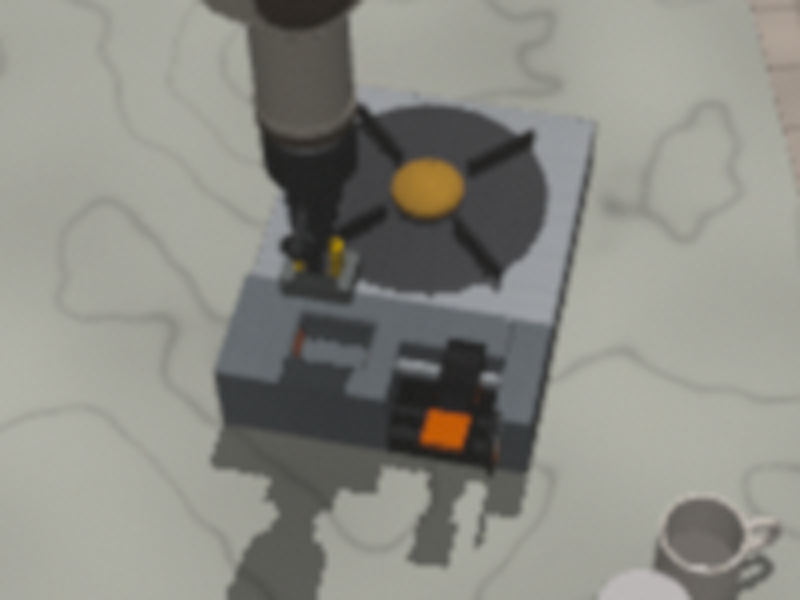

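The block sits ~1.7 mm back along tool x. The recess is confirmed at about (0.4746, 0.0178), with yaw -16.5°.

```bash
python3 -m jog '[[[5.3,0.2,20,0.6,0],[0,0,40,0,0],[0,0,20,0,0],[0,0,0,0,0],[0,0,0,0,0]]]' ; python3 -m jog '[[[0,0,5,0,0],[0,0,5,0,0],[0,0,5,0,0],[0,0,0,0,0]]]'; python3 -m jog '[[[0,0,3,0,0],[0,0,3,0,0],[0,0,0,0,0]]]'
```

```text
time: 8.35
tool_pos: [0.4774, 0.0175, 0.1206]
orientation: [-3.108, 0.456, -0.002]
ft_force: [0.9, 0.2, -0.7]
gripper_width: 0.19
grip_force: 59.1
time: 8.85
tool_pos: [0.4763, 0.0173, 0.1044]
orientation: [3.108, -0.456, -0.001]
ft_force: [0.4, -0.6, -1.5]
gripper_width: 0.195
grip_force: 59.1
time: 9.22
tool_pos: [0.4768, 0.0174, 0.0988]
orientation: [-3.108, 0.456, -0.0]
ft_force: [-0.0, 0.0, -0.9]
gripper_width: 0.194
grip_force: 59.5
```

```bash
python3 -m jog '[[[0,0,2,0,0],[0,0,2,0,0],[0,0,1.5,0,0],[0,0,0,0,0],[0,0,0,0,0]]]' ; python3 -m jog '[[[0,0,1,0,0],[0,0,1,0,0],[0,0,0,0,0],[0,0,0,0,0]]]'
```

```text
time: 9.85
tool_pos: [0.4769, 0.0175, 0.0934]
orientation: [-3.108, 0.456, -0.001]
ft_force: [-1.0, 0.7, 2.8]
gripper_width: 0.192
grip_force: 59.8
time: 10.35
tool_pos: [0.477, 0.0176, 0.0927]
orientation: [3.108, -0.456, 0.001]
ft_force: [-5.1, 1.2, 18.7]
gripper_width: 0.194
grip_force: 61.8
```

```bash
python3 -m jog '[[[0,0,0,0,35],[0,0,0,0,35],[0,0,0,0,35],[0,0,-20,0,35],[0,0,-40,0,35]]]' 40; python3 -m jog '[[[-20,0,-30,0,35],[0,0,0,0,35],[0,0,0,0,35]]]'
python3 - <<'E'
from h import *
s=sense();np.save("s5.npy",s,allow_pickle=True);im=grab_frame("wrist");cv2.imwrite("pics/w5.png",im)
c,a,e=rib(im,s,.115);print(c,np.degrees(a),e,tdelta(s,c))
E
```

```text
time: 10.98
tool_pos: [0.475, 0.0172, 0.1504]
orientation: [-3.108, 0.457, 0.007]
ft_force: [0.3, 0.2, 0.5]
gripper_width: 0.413
grip_force: 0.0
time: 11.35
tool_pos: [0.4574, 0.0226, 0.1808]
orientation: [3.108, -0.457, -0.0]
ft_force: [0.3, -1.6, 0.7]
gripper_width: 0.41
grip_force: 0.0
[0.56824657 0.16227769 0.115     ] -63.99139254205594 [np.float64(0.05796670100504204), np.float64(0.057620471554448625)] [  65.86462972 -165.74312616   65.70973292]
```

View pics/w5.png

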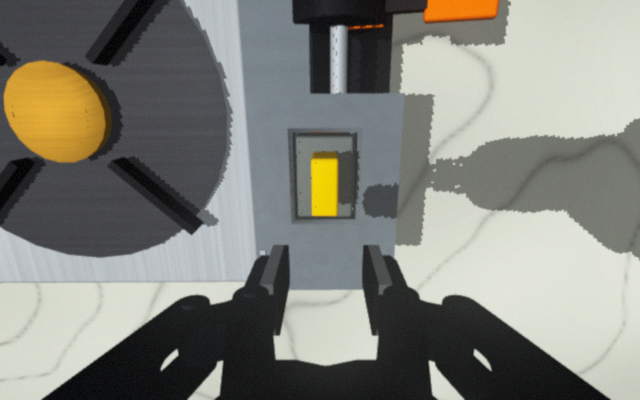

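The block sits square in the recess with the chamfer visible all round (rib top at (325,183)). I'll press on the rib with shut fingers to confirm it is flush.

```bash
python3 -m jog '[[[18,0,0,0,0],[0,0,20,0,0],[0,0,35,0,0],[0,0,0,0,0],[0,0,0,0,0]]]' ; python3 -m jog '[[[0,0,4,0,0],[0,0,3,0,0],[0,0,2,0,0],[0,0,0,0,0],[0,0,0,0,0]]]';python3 -m jog '[[[0,0,1,0,0],[0,0,1,0,0],[0,0,0,0,0]]]'
```

```text
time: 12.02
tool_pos: [0.4756, 0.0181, 0.1266]
orientation: [-3.108, 0.456, 0.0]
ft_force: [-0.0, -0.5, 0.0]
gripper_width: -0.003
grip_force: 0.0
time: 12.65
tool_pos: [0.4748, 0.0179, 0.1174]
orientation: [3.108, -0.457, 0.0]
ft_force: [-0.1, 0.8, -0.1]
gripper_width: -0.001
grip_force: 0.0
time: 13.02
tool_pos: [0.4747, 0.0179, 0.1152]
orientation: [-3.108, 0.457, 0.0]
ft_force: [-0.0, -0.1, -0.1]
gripper_width: -0.003
grip_force: 0.0
```

```bash
python3 -m jog '[[[0,0,1,0,0],[0,0,0.5,0,0],[0,0,0.5,0,0],[0,0,0,0,0]]]'; python3 -m jog '[[[0,0,-20,0,0],[0,0,-40,0,0],[0,0,-40,0,0],[0,0,0,0,0],[0,0,0,0,0]]]'
python3 - <<'E'
from h import *
# tab from w2 (tab at rest) : slope plane, point cloud at ~101 mm
s=np.load("s2.npy",allow_pickle=True).item();im=cv2.imread("pics/w2.png")
m=cv2.inRange(cv2.cvtColor(im,cv2.COLOR_BGR2HSV),(3,170,140),(14,255,255))
c=max(cv2.findContours(m,0,2)[0],key=cv2.contourArea);(u,v),wh,a=cv2.minAreaRect(c)
print(u,v,wh,a,onz("wrist",u,v,.101,s))
y=np.radians(-16.5);ux=np.array([np.cos(y),np.sin(y)]);uy=np.array([-ux[1],ux[0]])
o=np.array([.4746,.0178])+.060*ux
r=.076
for ang in(0,.6):
    # tab centre upper face in cooker frame at rest: height 101
    print("origin",o)
for cy,z in((-10-73,101),(-10-73,56)): print(o+.060*ux+cy/1000*uy,z)
E
```

```text
time: 13.52
tool_pos: [0.4749, 0.018, 0.1141]
orientation: [3.108, -0.456, 0.001]
ft_force: [-3.4, -0.3, 9.7]
gripper_width: 0.001
grip_force: 4.7
time: 14.15
tool_pos: [0.4744, 0.0176, 0.2129]
orientation: [3.108, -0.457, -0.0]
ft_force: [-0.2, -0.0, 0.5]
gripper_width: 0.005
grip_force: 0.0
437.9644775390625 53.997459411621094 (55.50144958496094, 47.73552322387695) 4.085616588592529 [ 0.56683988 -0.0955765   0.101     ]
origin [0.53212918 0.00075908]
origin [0.53212918 0.00075908]
[ 0.56608509 -0.09586388] 101
[ 0.56608509 -0.09586388] 56
```

The block is flush: the rib top was felt at z ≈ 0.1145. Next is the tab, pressed at cooker y ≈ -89.

```bash
python3 -m jog '[[[40,29.5,0,0,0],[40,29.5,0,0,0],[40,29.5,0,0,0],[0,0,0,0,0],[0,0,0,0,0]]]' ; python3 -m jog '[[[0,0,40,0,0],[0,0,40,0,0],[0,0,10,0,0],[0,0,0,0,0],[0,0,0,0,0]]]';python3 - <<'E'
from h import *
s=sense();d=tdelta(s,[.5643,-.1015,.115]);print(d)
im=np.hstack([grab_frame("wrist"),]);sd=cv2.resize(grab_frame("side")[190:290,250:370],(480,400),interpolation=cv2.INTER_CUBIC)
cv2.imwrite("pics/w6.png",cv2.resize(np.hstack([im,sd]),(800,286)))
E
```

```text
time: 14.78
tool_pos: [0.5631, -0.1006, 0.2115]
orientation: [-3.107, 0.456, 0.005]
ft_force: [0.4, 0.3, -0.2]
gripper_width: 0.001
grip_force: 0.0
time: 15.4
tool_pos: [0.5654, -0.1011, 0.125]
orientation: [3.108, -0.456, 0.004]
ft_force: [0.7, -0.3, 0.5]
gripper_width: -0.005
grip_force: 0.0
[-0.9658218   0.73923863  9.9578607 ]
```

View pics/w6.png

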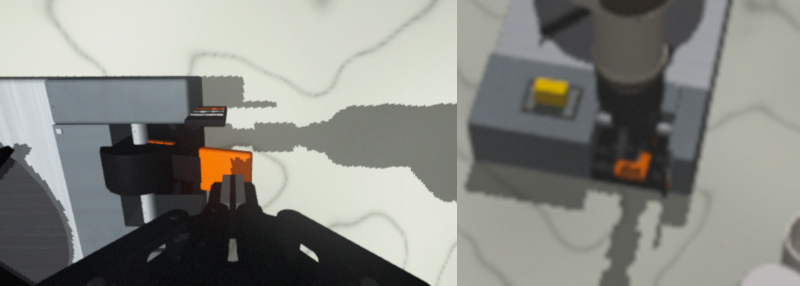

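The shut fingers are over the orange tab (wrist picture (232,185)) and clear of the panel and fin. The block is flush in the side view. Pressing now.

```bash
python3 -m jog '[[[0,0,10,0,0],[0,0,8,0,0],[0,0,7,0,0],[0,0,7,0,0],[0,0,0,0,0]]]' ; python3 -m jog '[[[0,0,7,0,0],[0,0,7,0,0],[0,0,7,0,0],[0,0,5,0,0],[0,0,0,0,0]]]'; python3 -m jog '[[[0,0,4,0,0],[0,0,3,0,0],[0,0,0,0,0],[0,0,0,0,0]]]'
```

```text
time: 16.12
tool_pos: [0.5639, -0.1015, 0.0906]
orientation: [3.108, -0.457, -0.001]
ft_force: [-1.2, -1.2, 2.8]
gripper_width: 0.002
grip_force: 1.1
time: 16.75
tool_pos: [0.5645, -0.1018, 0.0654]
orientation: [3.108, -0.457, 0.001]
ft_force: [-0.8, -2.8, 7.8]
gripper_width: 0.003
grip_force: 4.0
time: 17.25
tool_pos: [0.5648, -0.1008, 0.0585]
orientation: [-3.108, 0.456, -0.001]
ft_force: [-0.8, -0.2, 5.1]
gripper_width: -0.0
grip_force: 2.6
```

```bash
python3 -m jog '[[[0,0,1.5,0,0],[0,0,1,0,0],[0,0,0,0,0],[0,0,0,0,0]]]'; python3 -m jog '[[[0,0,1,0,0],[0,0,1,0,0],[0,0,0,0,0],[0,0,0,0,0]]]'
python3 - <<'E'
from h import *
sd=cv2.resize(grab_frame("side")[200:280,270:370],(500,400),interpolation=cv2.INTER_CUBIC)
w=grab_frame("wrist")[80:300,220:500]
cv2.imwrite("pics/w7.png",cv2.resize(np.hstack([cv2.resize(w,(509,400)),sd]),(800,317)))
E
```

```text
time: 17.75
tool_pos: [0.565, -0.1004, 0.0564]
orientation: [-3.107, 0.455, -0.002]
ft_force: [-0.8, 1.3, 7.1]
gripper_width: -0.001
grip_force: 3.8
time: 18.25
tool_pos: [0.5651, -0.1, 0.0547]
orientation: [-3.107, 0.455, -0.002]
ft_force: [-1.7, 2.1, 9.3]
gripper_width: 0.0
grip_force: 4.6
```

View pics/w7.png

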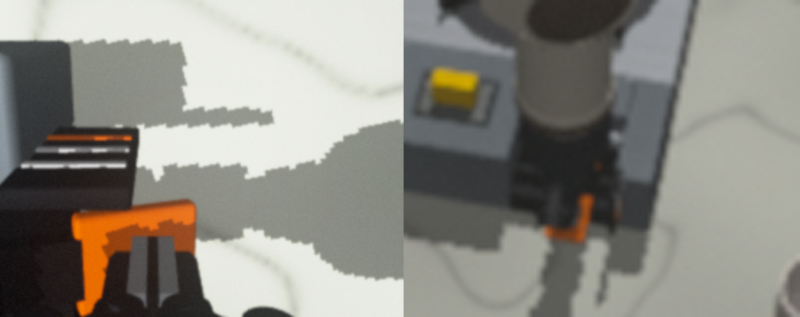

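```bash
python3 - <<'E'
from h import *
s=sense();y=np.radians(-16.5);ux=np.array([np.cos(y),np.sin(y),0]);uy=np.array([-ux[1],ux[0],0]);o=np.array([.5321,.0008,0])
P=[]
for u,v in((355,220),(270,228)):
    c,d=ray("wrist",u,v,s);t=(.078-(c-o)@ux)/(d@ux);p=c+t*d-o;P.append((p@uy,p[2]));print(P[-1])
(a,b),(c,d)=P;print("slope",np.arctan2(b-d,-(a-c)),"dial",.3-np.arctan2(b-d,-(a-c)))
print(s["ft_force"],s["tool_pos"])
E
python3 -m jog '[[[0,0,0.5,0,0],[0,0,0,0,0],[0,0,0,0,0],[0,0,0,0,0]]]'
```

```text
(np.float64(-0.10244723756422976), np.float64(0.045940106542945836))
(np.float64(-0.062290648497345516), np.float64(0.056046682604071474))
slope -0.24655841080396584 dial 0.5465584108039658
[-1.06926921  1.24823557  9.90166566] [ 0.56509883 -0.09997124  0.05469888]
time: 18.85
tool_pos: [0.5651, -0.0999, 0.0542]
orientation: [-3.107, 0.455, -0.002]
ft_force: [-2.2, 0.7, 11.0]
gripper_width: 0.002
grip_force: 4.7
```

```bash
python3 -m jog '[[[0,0,0.7,0,0],[0,0,0,0,0],[0,0,0,0,0],[0,0,0,0,0]]]'; python3 -m jog '[[[0,0,0.8,0,0],[0,0,0,0,0],[0,0,0,0,0],[0,0,0,0,0]]]'
```

```text
time: 19.35
tool_pos: [0.5652, -0.0997, 0.0536]
orientation: [-3.107, 0.455, -0.002]
ft_force: [-1.5, 1.3, 10.9]
gripper_width: 0.001
grip_force: 4.9
time: 19.85
tool_pos: [0.5653, -0.0995, 0.0529]
orientation: [-3.107, 0.454, -0.003]
ft_force: [-1.5, 2.4, 12.0]
gripper_width: -0.005
grip_force: 4.9
```

```bash
python3 -m jog '[[[0,0,0.8,0,0],[0,0,0,0,0],[0,0,0,0,0],[0,0,0,0,0]]]'; python3 -m jog '[[[0,0,0.8,0,0],[0,0,0,0,0],[0,0,0,0,0],[0,0,0,0,0]]]'
```

```text
time: 20.35
tool_pos: [0.5653, -0.0994, 0.0523]
orientation: [-3.107, 0.454, -0.003]
ft_force: [-2.0, 2.9, 12.6]
gripper_width: -0.002
grip_force: 5.7
time: 20.85
tool_pos: [0.5655, -0.0994, 0.0521]
orientation: [-3.107, 0.454, -0.003]
ft_force: [-3.6, 2.4, 17.9]
gripper_width: -0.002
grip_force: 8.0
```

The end stop has been felt at z ≈ 0.0522: the force jumps with almost no travel. So the dial is past the third click. I'll hold it for over 1 s and hand in.

```bash
python3 -m jog '[[[0,0,-0.3,0,0],[0,0,0,0,0],[0,0,0,0,0],[0,0,0,0,0],[0,0,0,0,0]]]'; python3 -m jog '[[[0,0,0,0,0],[0,0,0,0,0],[0,0,0,0,0],[0,0,0,0,0],[0,0,0,0,0]]]'; python3 -m jog '[[[0,0,0,0,0],[0,0,0,0,0],[0,0,0,0,0]]]'; python3 -c "from workcell import *;print(sign_off())"
```

```text
time: 21.48
tool_pos: [0.5654, -0.0994, 0.0522]
orientation: [-3.107, 0.454, -0.003]
ft_force: [-3.5, 3.1, 16.2]
gripper_width: -0.001
grip_force: 7.1
time: 22.1
tool_pos: [0.5654, -0.0993, 0.0521]
orientation: [-3.107, 0.454, -0.003]
ft_force: [-3.2, 3.5, 15.8]
gripper_width: -0.001
grip_force: 7.1
time: 22.48
tool_pos: [0.5654, -0.0993, 0.0521]
orientation: [-3.107, 0.454, -0.003]
ft_force: [-3.5, 2.6, 16.7]
gripper_width: 0.0
grip_force: 7.1
the job is handed in; nothing more can be done
None
```

I handed the job in at 22.5 s with the block flush in the recess and let go, and the shut fingers holding the dial tab against its end stop, past the third click, with about 16 N; sign-off returned no verdict.

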